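# Sort two stud bolts into their length gauge trays

## Robot

A 6-joint arm with a two-finger parallel gripper is mounted at the origin on the work surface. World frame = base frame: x ahead of the robot, y to its left, z up, the work surface at z = 0. Lengths are in m, angles in rad, forces in N, time in s.
With the tool pointing down it reaches from about 0.375 to 0.9 m from the base axis. Payload 3.1 kg.
Tool frame: the origin (TCP) lies between the finger pads; the fingertips stand 22 mm ahead of it and the grasp point (between the pads) lies 3 mm ahead of it (r.tcp_to_tips is the distance from the TCP to the fingertips, in m); z points along the fingers, y is the direction in which the jaws open and shut (so a half turn about z gives the same grasp; the last joint's range is limited). The gripper opens to 85 mm and grips with 20 to 120 N. Pads are 22 mm wide; open, the fingers measure 114 mm over their backs; the gripper's body (76 mm by 85 mm) begins 54 mm behind the grasp point. The pads swing forward as they close: fully open they stand 13 mm farther back than shut.
Start: joints at [1.058, 0.527, 1.433, -0, 1.181, -0.178], TCP at [0.205, 0.59, 0.253] pointing down, gripper open.
Joint ranges: [-3.08, 3.08], [-0.75, 2.2], [0.22, 2.44], [-1.43, 4.57], [0, 2.65], [-2.85, 2.85]. Speed limits (rad/s): [2.79, 2.79, 3.14, 3.14, 3.14, 3.14].

## Interface

Orientations are given as a 3x3 rotation matrix whose columns are the frame's x, y, z axes.
In Python, from plant import r gives the robot as it stands.
- The arm moves only by the tool step_arm, never from a script. Its argument "steps" is a list of rows, each a list of 5 numbers: the shift along the tool's x, y, z in mm, then the turn about the tool's z in degrees, then the finger opening in mm, from 0 to 85.4. In form: [[dx, dy, dz, turn, grip], ...]. A call has 1 to 10 rows; each row is the pose to reach, as a shift and turn from the pose commanded when the call began, along the tool's axes at that moment; what a row does not reach only later rows make up. A row lasts 1/8 s, in which the tool goes at most 62.5 mm and 10.7 degrees, less where a joint would pass 70% of its speed; a pose out of reach is approached as far as the arm can. A call with a gripper value outside its range is refused whole. The fingers move at their own pace and stop on an object; "squeeze" is the grip in N (left out, the last holds). Time passes only in rows, so rows that repeat a pose let the fingers close. It gives the time, the measured TCP pose, the force and the opening at its end, in the units of the state.
- r.get_state(): the state, without advancing time (a new reading comes with each control period).
- r.read_camera(name): name is "side" or "top" or "wrist"; returns a dict with "pixels" (480x640x3 uint8, red, green, blue), "K" (3x3 intrinsics, pixels), "R" (3x3) and "t" (3): a world point X has camera coordinates R X + t. Camera axes: x right, y down, z forward; pixel columns grow to the right and rows downward; lengths in m; the calibration is good to about 2 mm. A picture is of the moment at which its call begins. There is no depth.
- r.finish_job(): hands the job in, once; it reports no verdict.
Trained networks look in a picture, given as the dict that the camera call returned (one of the last four; its "shot" number tells which), for a name from the list of things; names that differ only in an ending like _2 or _b are one class to them, and where a whole thing is asked for, a point or a joint stands for the part that bears it (a point fixed in the world has none). Each returns a list of dicts, best first, with "score" (0 to 1); they miss things now and then, are a little off and sometimes report something else, mostly with a low value. They report only what shows in the picture. A call takes as long as a camera call. They do not tell look-alikes from the thing itself.
- r.search_frame(picture, thing): "location" ([x, y, z] in m, in world coordinates, good to about 4 mm: the middle of the surface that is visible of it).
- r.masks_of(picture, thing): "mask" (480x640 bool, what is visible of it).
- r.place_of(picture, thing): "location" ([x, y, z] in m, in world coordinates, good to about 4 mm: a listed point, or the origin of a listed thing).
The state is a dict: "time": time; "q": joint angles; "dq": joint speeds; "joint_torque": joint torques, N m; "eef_pos": TCP position; "tool_rot": TCP orientation; "force": force on the tool from outside, world axes, zero at the start; "torque": the same for the moment, N m; "width": finger opening in m.
Only numpy, scipy, OpenCV 4.12 (cv2) and the standard library are available. Lean on these libraries where they do the work, as an engineer would, in place of code of your own. Each camera call takes 0.05 s, during which the arm holds its last target. There are 200 camera calls.

## Task

Sort the two loose stud bolts (threaded rods with a brass hex nut at each end) by length: lay the long one in the long green gauge tray and the short one in the short red gauge tray, each lying flat on the tray's floor inside its walls. Set them down, do not drop them from a height; the thick plain keyed shaft without nuts fits neither tray and is not part of the job.

Things in the scene. Friction and masses are not known exactly. Their poses are not given: they have to be found in the camera images.
- stud_long_mid (a point): Centre of the long stud bolt: a loose steel threaded rod 16 mm in diameter and 140 mm long, lying level, with a brass hex nut (27 mm across flats, 31 mm across corners, 16 mm thick) 4 mm in from each end, so 100 mm of bare rod lies between the nuts. About 0.33 kg. It rests on flats of its nuts, so this point is 13.5 mm above the surface it lies on and the bare rod clears that surface by 5.5 mm. x axis along the rod; both ends are alike.
- stud_short_mid (a point): Centre of the short stud bolt: the same make, 16 mm in diameter and 90 mm long, with the same two brass nuts 4 mm in from its ends, so 50 mm of bare rod lies between the nuts. About 0.25 kg. This point is 13.5 mm above the surface it lies on. x axis along the rod; both ends are alike.
- tray_long_floor (a point): Long gauge tray, green steel with a white floor, fixed to the bench: centre of the top of its floor, 4 mm above the bench. x axis along the slot. Inside 160 mm long (x) and 52 mm wide (y); walls 6 mm thick stand 14 mm above the floor (18 mm above the bench). Each long side wall has a gap 70 mm long at its middle, cut down to the floor, for the fingers. The tray's outside is 172 by 64 mm.
- tray_short_floor (a point): Short gauge tray, red steel with a white floor, fixed to the bench: centre of the top of its floor, 4 mm above the bench. x axis along the slot. Inside 110 mm long (x) and 52 mm wide (y); walls 6 mm thick stand 14 mm above the floor (18 mm above the bench). Each long side wall has a gap 60 mm long at its middle, cut down to the floor, for the fingers. The tray's outside is 122 by 64 mm. The long stud cannot lie flat in it.
Mind the look-alikes: they are no part of the job. What is shaped like the part that bears stud_short_mid but turquoise is not meant.

How it is judged:
At the end, for the whole second after the job is handed in: The long stud lies flat at rest inside the long green tray and the short stud flat at rest inside the short red tray: each stud's centre within 18 mm of the tray's centre along and across it, no more than 19 mm above the tray's floor, and its rod within 0.3 rad (17 degrees) of the slot's direction (x of stud_long_mid in the frame of tray_long_floor between -0.018 and 0.018 m and y of stud_long_mid in the frame of tray_long_floor between -0.018 and 0.018 m and z of stud_long_mid in the frame of tray_long_floor below 0.019 m and angle between the x axis of stud_long_mid and the x axis of tray_long_floor, either way round below 0.3 rad and x of stud_short_mid in the frame of tray_short_floor between -0.018 and 0.018 m and y of stud_short_mid in the frame of tray_short_floor between -0.018 and 0.018 m and z of stud_short_mid in the frame of tray_short_floor below 0.019 m and angle between the x axis of stud_short_mid and the x axis of tray_short_floor, either way round below 0.3 rad and linear speed of each of stud_long, stud_short below 0.02 m/s); the robot touches nothing.
It fails at once if the long stud is let go with its centre more than 70 mm above the bench (height (world z) of stud_long_mid above 0.07 m and contact force between the fingers and stud_long below 0.01 N).
It fails at once if the short stud is let go with its centre more than 70 mm above the bench (height (world z) of stud_short_mid above 0.07 m and contact force between the fingers and stud_short below 0.01 N).
It also fails if it takes over 51 s, if anything falls off the work surface, if the arm or the gripper's body presses on something with over 40 N, if the wrist force passes 120 N, or if a joint passes its speed limit or range.

## Working session

There is one attempt and no reset: what is moved stays moved. The work goes in short steps, Python scripts to look and compute and a tool call to move; the robot and the scene stay as the last step left them, time stands still between calls to the robot, and variables do not carry over. Pictures are saved under pics/ and viewed, about 8 in all and at most 12, crops included, and the job is handed in when it is done.

Besides the shell and the picture viewer there is one more tool, called by a JSON object that holds its "method" and its "body", one argument or row to a line. step_arm: Moves the arm, as the interface text tells. Its arguments: {"type":"object","properties":{"steps":{"type":"array","items":{"type":"array","items":{"type":"number"}}},"squeeze":{"type":"number"}},"required":["steps"]}

```bash
mkdir -p pics
cat > h.py <<'E'
import numpy as np, cv2
from plant import r
def save(p,n): cv2.imwrite('pics/'+n, p['pixels'][:,:,::-1])
def proj(p,X):
    c=p['R']@np.array(X)+p['t']; u=p['K']@c; return u[:2]/u[2]
def ray(p,uv,z):
    d=p['R'].T@np.linalg.solve(p['K'],[uv[0],uv[1],1.]); o=-p['R'].T@p['t']; return o+d*(z-o[2])/d[2]
names=['stud_long_mid','stud_short_mid','tray_long_floor','tray_short_floor']
def maskax(p,m,z):
    ys,xs=np.nonzero(m); P=np.array([ray(p,(x,y),z)[:2] for x,y in zip(xs,ys)])
    (c,s,a)=cv2.minAreaRect((P*1000).astype(np.float32)); b=cv2.boxPoints((c,s,a))
    e=[b[1]-b[0],b[2]-b[1]]; e=max(e,key=np.linalg.norm)
    return np.round(c,1),np.round(s,1),round(np.degrees(np.arctan2(e[1],e[0]))%180,1)
def report(p,hs):
    for n,h in zip(names,hs):
        for d in r.place_of(p,n)[:3]: print(n,'place',round(d['score'],2),np.round(d['location'],3),proj(p,d['location']).astype(int))
        for d in r.masks_of(p,n)[:3]: 
            if d['mask'].sum()>30: print('   mask',round(d['score'],2),d['mask'].sum(),maskax(p,d['mask'],h), np.array(np.nonzero(d['mask'])).mean(1)[::-1].astype(int), p['pixels'][d['mask']].mean(0).astype(int))
E
python3 - <<'E'
from h import *
p=r.read_camera('top'); save(p,'top1.png'); report(p,[.0135,.0135,.018,.018])
s=r.get_state(); print(s['time'],s['eef_pos'],s['tool_rot'])
q=r.read_camera('side'); save(q,'side1.png')
E
```

```text
stud_long_mid place 0.9 [ 0.456 -0.035  0.015] [352 271]
   mask 0.91 776 (array([454. , -35.7]), array([ 32.1, 140.6]), np.float32(116.7)) [352 272] [196 182 147]
stud_short_mid place 0.86 [0.602 0.022 0.01 ] [323 197]
stud_short_mid place 0.81 [0.604 0.391 0.015] [135 195]
stud_short_mid place 0.66 [ 0.577 -0.099  0.014] [384 209]
   mask 0.84 505 (array([480.8, 112.2]), array([29.7, 89.9]), np.float32(178.7)) [276 258] [ 74 185 178]
   mask 0.82 500 (array([ 578.5, -101.1]), array([30.3, 87.4]), np.float32(93.6)) [386 209] [ 71 190 180]
   mask 0.64 465 (array([601.7,  23.4]), array([89., 30.]), np.float32(71.6)) [322 197] [210 193 141]
tray_long_floor place 0.58 [0.52  0.246 0.003] [209 238]
   mask 0.86 2982 (array([520. , 246.4]), array([172.9,  67.3]), np.float32(15.6)) [208 238] [177 187 175]
tray_short_floor place 0.89 [ 0.565 -0.268  0.013] [470 216]
   mask 0.8 2090 (array([ 561.1, -266.7]), array([122.4,  69.2]), np.float32(2.7)) [470 218] [235 178 175]
0.45 [0.20528063 0.59023151 0.25320752] [[-9.44481452e-01  3.28564716e-01 -1.16267255e-04]
 [ 3.28564734e-01  9.44481430e-01 -2.10946145e-04]
 [ 4.05028030e-05 -2.37436042e-04 -9.99999971e-01]]
```

View pics/top1.png

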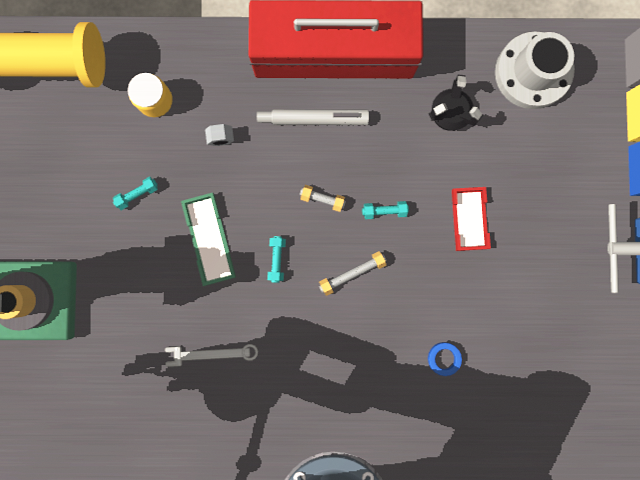

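Run:
```python
from h import *
im=cv2.imread('pics/top1.png')[170:305,170:500]; cv2.imwrite('pics/crop1.png',cv2.resize(im,None,fx=2.4,fy=2.4,interpolation=cv2.INTER_CUBIC))
q=r.read_camera('side'); report(q,[.0135,.0135,.018,.018])
```

```text
stud_long_mid place 0.77 [ 0.449 -0.036  0.015] [308 295]
   mask 0.66 670 (array([454.7, -32.7]), array([ 35.5, 145.1]), np.float32(116.4)) [310 294] [144 131  96]
stud_short_mid place 0.93 [0.601 0.021 0.013] [349 248]
stud_short_mid place 0.76 [0.607 0.392 0.013] [263 161]
stud_short_mid place 0.66 [0.481 0.114 0.011] [280 246]
   mask 0.9 447 (array([481.5, 116.6]), array([41.3, 97.3]), np.float32(178.1)) [280 245] [ 25 122 114]
   mask 0.87 397 (array([601.9,  26.3]), array([105.3,  32.6]), np.float32(71.9)) [348 247] [159 137  85]
   mask 0.84 443 (array([577.6, -98.1]), array([31.7, 97.9]), np.float32(91.3)) [376 287] [ 17 141 130]
   mask 0.6 1605 (array([518.5, 241.6]), array([185.9,  79.3]), np.float32(15.6)) [264 206] [125 138 123]
tray_short_floor place 0.78 [ 0.56  -0.268  0.005] [425 351]
   mask 0.7 2056 (array([ 558.5, -270.9]), array([130.3,  69.2]), np.float32(2.9)) [427 350] [199 147 139]
```

View pics/crop1.png

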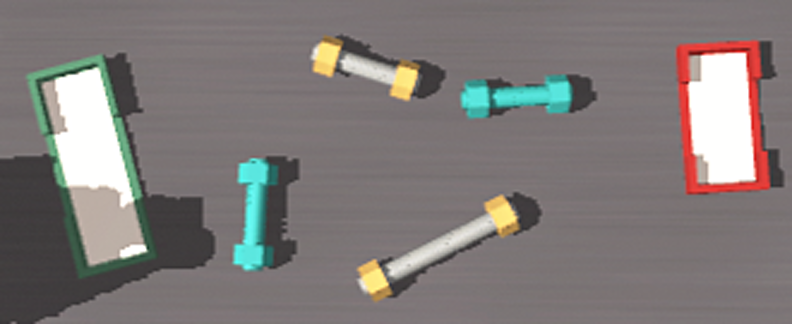

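Candidates in the top view: there are two brass-nut studs, the long one at (352,272) and the short one at (322,197). The turquoise ones at (276,258), (386,209) and (135,193) are look-alikes. The crop confirms that the two brass-nut studs are the ones meant. The green tray is at (208,238) and the red tray at (470,218).

{"method": "step_arm", "body": {
  "steps": [
    [-441,-509,100,44,60],
    [-441,-509,100,44,60],
    [-441,-509,100,44,60],
    [-441,-509,100,44,60],
    [-441,-509,100,44,60],
    [-441,-509,100,44,60],
    [-441,-509,100,44,60],
    [-441,-509,100,44,60],
    [-441,-509,100,44,60],
    [-441,-509,100,44,60]
  ],
  "squeeze": 60
}}

```text
time: 2.2
eef_pos: [0.4352, 0.0138, 0.1615]
tool_rot: [[-0.451, 0.893, 0.001], [0.893, 0.451, -0.0], [-0.001, 0.001, -1.0]]
force: [1.1, 1.0, 0.3]
width: 0.0602
```

```bash
cat >> h.py <<'E'
def row(x,y,z,phi):
    s=r.get_state(); R=s['tool_rot']; d=R.T@(np.array([x,y,z])-s['eef_pos'])*1000
    a=np.degrees(np.arctan2(R[1,0],R[0,0])); t=(a-phi+90)%180-90
    print('t',round(s['time'],2),'pos',np.round(s['eef_pos'],4),'phi',round(a,1),'w',round(s['width'],4),'F',np.round(s['force'],1),'q6',round(s['q'][5],2)); print('ROW',np.round(d,1),'turn',round(t,1), 'tilt',R[2,2])
E
python3 - <<'E'
from h import *
row(.4545,-.035,.10,116.6)
E
```

```text
t 2.2 pos [0.4352 0.0138 0.1615] phi 116.8 w 0.0602 F [1.1 1.  0.3] q6 -0.69
ROW [-52.2  -4.8  61.6] turn 0.2 tilt -0.9999989387129355
```

{"method": "step_arm", "body": {
  "steps": [
    [-52,-5,30,0,60],
    [-52,-5,40,0,60],
    [-52,-5,40,0,60],
    [-52,-5,40,0,60]
  ]
}}

```text
time: 2.7
eef_pos: [0.4525, -0.0314, 0.1219]
tool_rot: [[-0.453, 0.892, -0.0], [0.892, 0.453, 0.0], [0.0, -0.0, -1.0]]
force: [-0.2, -0.8, 0.1]
width: 0.0599
```

Run:
```python
from h import *
row(.4545,-.035,.025,116.6)
p=r.read_camera('wrist'); save(p,'w1.png'); report(p,[.0135,.0135,.018,.018])
```

```text
t 2.7 pos [ 0.4525 -0.0314  0.1219] phi 116.9 w 0.0599 F [-0.2 -0.8  0.1] q6 -0.79
ROW [-4.1  0.2 96.9] turn 0.3 tilt -0.9999998688474081
stud_long_mid place 0.75 [ 0.456 -0.032  0.013] [322 256]
   mask 0.87 8556 (array([456.1, -38.7]), array([ 31.8, 146.1]), np.float32(116.5)) [317 251] [210 206 170]
stud_short_mid place 0.84 [0.481 0.112 0.016] [505  28]
stud_short_mid place 0.58 [0.596 0.023 0.012] [578 278]
   mask 0.9 5319 (array([603.5,  20.9]), array([87.1, 36.5]), np.float32(73.2)) [582 287] [206 200 162]
   mask 0.65 7804 (array([485.1, 112.4]), array([31.4, 91.1]), np.float32(177.2)) [519  42] [ 82 174 168]
   mask 0.64 691 (array([ 578.6, -101.5]), array([95.6, 25.1]), np.float32(86.8)) [429 428] [ 91 199 192]
```

View pics/w1.png

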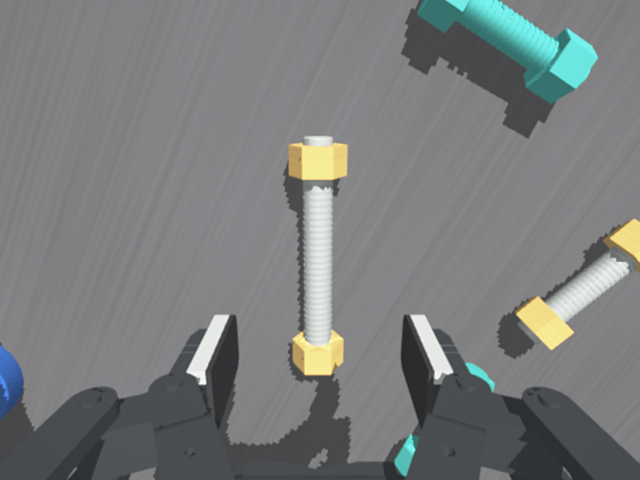

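The long stud lies between the jaws, with its rod at column 318 and the jaw middle near 320, and it is aligned with them. I'll descend and grip.

{"method": "step_arm", "body": {
  "steps": [
    [-4,0,50,0,60],
    [-4,0,80,0,60],
    [-4,0,96,0,60],
    [-4,0,96,0,60],
    [-4,0,96,0,10],
    [-4,0,96,0,10],
    [-4,0,96,0,10],
    [-4,0,96,0,10],
    [-4,0,96,0,10],
    [-4,0,96,0,10]
  ],
  "squeeze": 70
}}

```text
time: 4.4
eef_pos: [0.4551, -0.0364, 0.0266]
tool_rot: [[-0.451, 0.892, 0.001], [0.892, 0.451, -0.001], [-0.001, 0.001, -1.0]]
force: [-1.5, -0.5, 5.0]
width: 0.0134
```

{"method": "step_arm", "body": {
  "steps": [
    [0,0,-10,0,10],
    [0,0,-30,0,10],
    [0,0,-30,0,10],
    [0,0,-30,0,10]
  ]
}}

```text
time: 4.9
eef_pos: [0.4549, -0.0362, 0.0555]
tool_rot: [[-0.451, 0.892, 0.0], [0.892, 0.451, -0.0], [-0.0, 0.0, -1.0]]
force: [0.2, -0.2, -4.5]
width: 0.013
```

Run:
```python
from h import *
row(.519,.245,.14,195.6)
p=r.read_camera('wrist'); save(p,'w2.png')
```

```text
t 4.9 pos [ 0.4549 -0.0362  0.0555] phi 116.8 w 0.013 F [ 0.2 -0.2 -4.5] q6 -0.79
ROW [222.  184.1 -84.5] turn -78.8 tilt -0.9999999984789701
```

View pics/w2.png

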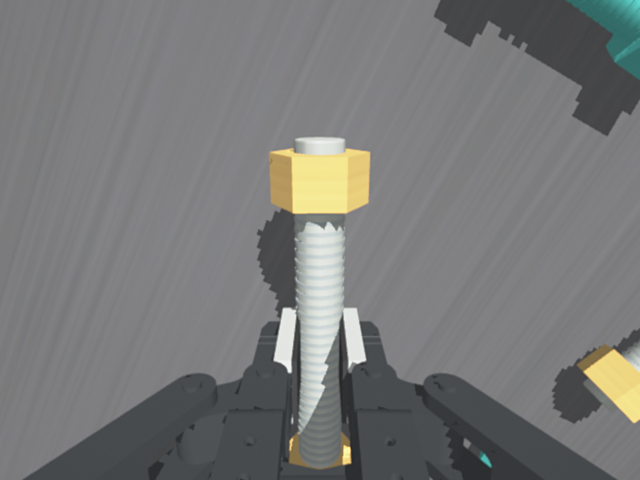

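The rod sits between the pads and the stud has been lifted, with the far nut at (320,180) and the near nut at (320,450). I'll check that it hangs level.

Run:
```python
from h import *
p=r.read_camera('wrist'); s=r.get_state()
R=s['tool_rot'];c=s['eef_pos']+np.array([0,0,-.0125])
for dz in (0,):
  for e in(-.066,-.05,.05,.066,.07): print(e,proj(p,c+R[:,0]*e))
q=r.read_camera('side'); save(q,'s2.png')
for e in(-.07,.07): print(proj(q,c+R[:,0]*e))
for d in r.masks_of(q,'stud_long_mid')[:1]:
  ys,xs=np.nonzero(d['mask']); print(xs.min(),xs.max(),ys.min(),ys.max()); x,y=int(xs.mean()),int(ys.mean())
  cv2.imwrite('pics/s2c.png',cv2.resize(q['pixels'][y-60:y+60,x-80:x+80,::-1],None,fx=5,fy=5,interpolation=2))
```

```text
-0.066 [317.50269718 482.92842563]
-0.05 [317.4254608  451.52851076]
0.05 [316.8147833 203.261807 ]
0.066 [316.69019387 152.61084055]
0.07 [316.65755494 139.3417071 ]
[341.9424057  298.75791171]
[280.57764351 272.84593643]
279 342 267 303
```

View pics/s2c.png

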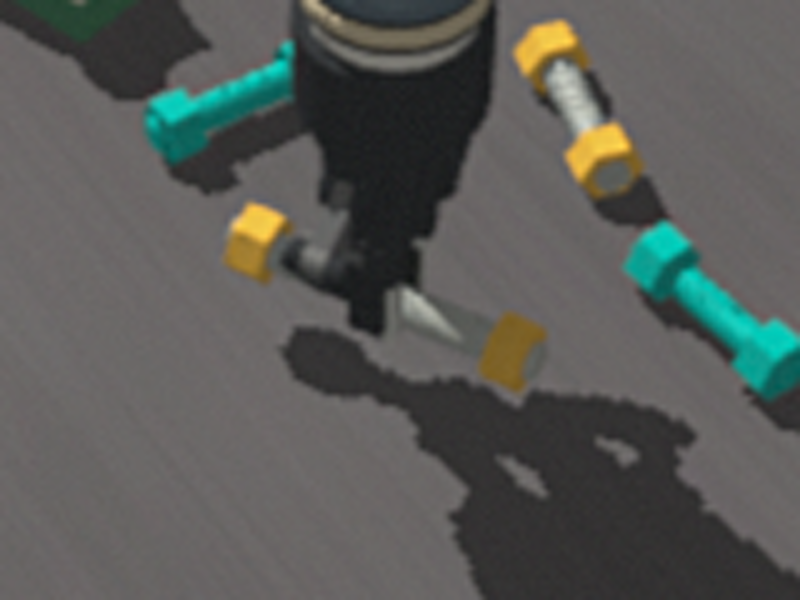

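The side view agrees with a level stud (predicted ends at columns 281 and 342, mask spans 279 to 342). Next I'll carry it to the green tray.

{"method": "step_arm", "body": {
  "steps": [
    [0,0,-50,0,10],
    [56,46,-80,-10,10],
    [100,84,-80,-20,10],
    [140,117,-80,-30,10],
    [180,150,-80,-40,10],
    [223,186,-80,-50,10],
    [223,186,-80,-60,10],
    [223,186,-80,-70,10],
    [223,186,-80,-79,10],
    [223,186,-80,-79,10]
  ]
}}

```text
time: 6.35
eef_pos: [0.5195, 0.2465, 0.1346]
tool_rot: [[-0.963, -0.271, -0.002], [-0.271, 0.963, -0.001], [0.002, 0.0, -1.0]]
force: [-0.3, -0.1, -3.3]
width: 0.0131
```

Run:
```python
from h import *
row(.520,.247,.031,195.6)
p=r.read_camera('wrist'); save(p,'w3.png'); report(p,[.12,.0135,.018,.018])
p=r.read_camera('top'); report(p,[.12,.0135,.018,.018])
```

```text
t 6.35 pos [0.5195 0.2465 0.1346] phi -164.3 w 0.0131 F [-0.3 -0.1 -3.3] q6 -1.6
ROW [ -0.9   0.3 103.6] turn 0.1 tilt -0.999997322455926
stud_long_mid place 0.61 [0.524 0.249 0.123] [323 353]
   mask 0.64 18430 (array([514.8, 244.5]), array([131.1,  32.1]), np.float32(15.7)) [319 279] [190 189 163]
stud_short_mid place 0.95 [0.482 0.111 0.016] [ 99 119]
   mask 0.87 7611 (array([482.7, 111.7]), array([31.8, 93. ]), np.float32(177.0)) [102 114] [105 217 212]
   mask 0.76 1527 (array([592.4, 423.2]), array([47.4, 25. ]), np.float32(68.2)) [534 407] [ 77 162 156]
   mask 0.7 383 (array([607.9,  67.4]), array([24.7,  8.5]), np.float32(2.5)) [  5 298] [199 191 153]
   mask 0.82 12471 (array([502. , 241.8]), array([133.1,  65.1]), np.float32(15.4)) [320 189] [149 171 155]
stud_short_mid place 0.85 [0.604 0.02  0.012] [324 196]
stud_short_mid place 0.64 [0.606 0.395 0.014] [133 194]
stud_short_mid place 0.61 [0.479 0.114 0.013] [276 259]
   mask 0.93 425 (array([481.7, 114.2]), array([27.6, 84.4]), np.float32(177.1)) [276 258] [ 83 207 200]
   mask 0.83 546 (array([ 578.5, -100.2]), array([31.8, 89. ]), np.float32(92.0)) [385 209] [ 49 117 111]
   mask 0.65 445 (array([601.3,  23.8]), array([87.3, 28.8]), np.float32(73.9)) [322 197] [177 161 120]
tray_long_floor place 0.97 [0.524 0.247 0.003] [209 237]
   mask 0.63 1403 (array([522.4, 236.9]), array([174.1,  53.5]), np.float32(12.0)) [216 244] [185 194 182]
tray_short_floor place 0.71 [ 0.559 -0.265  0.01 ] [469 219]
   mask 0.85 2012 (array([ 560.7, -265.9]), array([122. ,  67.3]), np.float32(2.7)) [470 218] [197 149 143]
```

View pics/w3.png

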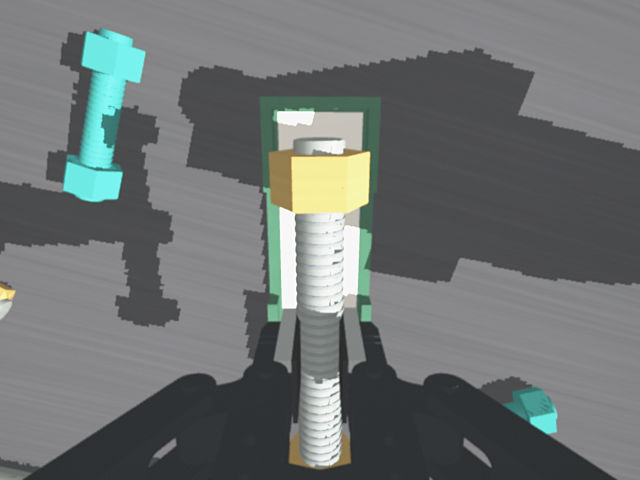

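The stud is centred across the tray, with tray edges at columns 262 and 380 and the rod at column 320. I'll check the end wall at row 97 numerically.

Run:
```python
from h import *
p=r.read_camera('wrist'); s=r.get_state();R=s['tool_rot']
for uv in [(320,97),(262,97),(380,97),(320,111)]:
  print(uv,np.round(1000*R.T@(ray(p,uv,.018)-s['eef_pos']),1))
```

```text
(320, 97) [8.390e+01 1.000e-01 1.175e+02]
(262, 97) [ 83.9 -30.7 117.5]
(380, 97) [ 83.8  31.9 117.5]
(320, 111) [7.680e+01 1.000e-01 1.175e+02]
```

{"method": "step_arm", "body": {
  "steps": [
    [-2,0,40,0,10],
    [-2,0,75,0,10],
    [-2,0,90,0,10],
    [-2,0,97,0,10],
    [-2,0,101,0,10],
    [-2,0,103,0,10],
    [-2,0,104,0,10],
    [-2,0,104,0,10]
  ]
}}

```text
time: 8.3
eef_pos: [0.5225, 0.2473, 0.032]
tool_rot: [[-0.962, -0.273, 0.001], [-0.273, 0.962, 0.0], [-0.001, -0.0, -1.0]]
force: [0.1, -0.4, -3.9]
width: 0.0134
```

{"method": "step_arm", "body": {
  "steps": [
    [0,0,1,0,10],
    [0,0,1.5,0,10],
    [0,0,1.5,0,20],
    [0,0,1.5,0,40],
    [0,0,1.5,0,40],
    [0,0,1.5,0,40],
    [0,0,-40,0,40],
    [0,0,-90,0,40],
    [0,0,-110,0,60],
    [0,0,-110,0,60]
  ]
}}

```text
time: 9.55
eef_pos: [0.5234, 0.2476, 0.1433]
tool_rot: [[-0.962, -0.273, 0.004], [-0.273, 0.962, 0.001], [-0.004, -0.0, -1.0]]
force: [0.7, -0.4, -0.7]
width: 0.0601
```

Run:
```python
from h import *
row(.6015,.0235,.12,252.5)
p=r.read_camera('wrist'); save(p,'w4.png'); report(p,[.0175,.0135,.018,.018])
```

```text
t 9.55 pos [0.5234 0.2476 0.1433] phi -164.2 w 0.0601 F [ 0.7 -0.4 -0.7] q6 -1.6
ROW [ -14.  -236.9   23.4] turn -56.7 tilt -0.9999906669645516
stud_long_mid place 0.84 [0.525 0.247 0.018] [317 243]
   mask 0.71 7534 (array([524.9, 247.6]), array([144.6,  31. ]), np.float32(15.9)) [319 230] [195 189 164]
stud_short_mid place 0.64 [0.48  0.115 0.015] [112 107]
   mask 0.96 7032 (array([482.4, 111.9]), array([31.4, 92.2]), np.float32(177.2)) [108 104] [124 235 232]
   mask 0.74 626 (array([609.9,  64.7]), array([29.1, 13.1]), np.float32(2.4)) [  8 286] [228 222 180]
   mask 0.59 642 (array([589.1, 409.7]), array([20.2, 32.1]), np.float32(139.1)) [519 384] [ 72 148 142]
tray_long_floor place 0.78 [0.52  0.246 0.005] [318 229]
   mask 0.77 21233 (array([521.4, 246.6]), array([173. ,  65.7]), np.float32(15.5)) [319 214] [166 188 171]
```

View pics/w4.png

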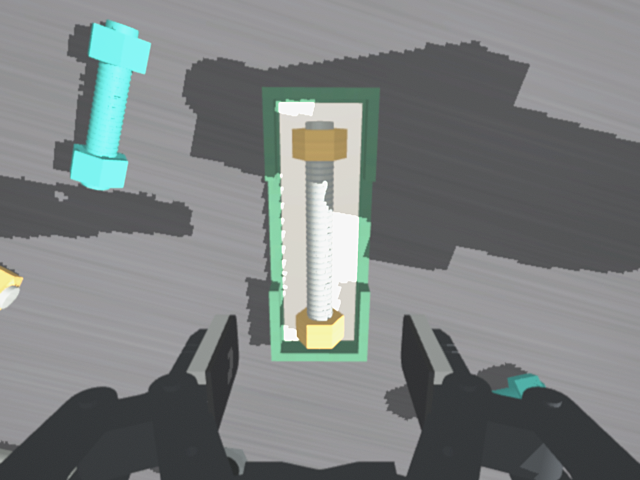

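The long stud lies flat and centred in the green tray, with its ends at rows 122 and 348 in a tray spanning rows 88 to 360. Next is the short stud. I'll turn +123 deg to keep joint 6 in range.

{"method": "step_arm", "body": {
  "steps": [
    [-14,-60,0,10,60],
    [-14,-120,0,20,60],
    [-14,-180,0,31,60],
    [-14,-237,0,42,60],
    [-14,-237,0,52,60],
    [-14,-237,0,63,60],
    [-14,-237,0,73,60],
    [-14,-237,0,84,60],
    [-14,-237,0,94,60],
    [-14,-237,0,105,60]
  ]
}}

```text
time: 11.25
eef_pos: [0.6002, 0.023, 0.1411]
tool_rot: [[-0.013, 1.0, -0.001], [1.0, 0.013, 0.0], [0.0, -0.001, -1.0]]
force: [1.3, 0.9, -0.1]
width: 0.06
```

{"method": "step_arm", "body": {
  "steps": [
    [0,0,10,10,60],
    [0,0,20,18,60],
    [0,0,20,18,60],
    [0,0,20,18,60],
    [0,0,20,18,60]
  ]
}}

```text
time: 11.88
eef_pos: [0.6006, 0.023, 0.1219]
tool_rot: [[0.29, 0.957, 0.001], [0.957, -0.29, -0.0], [0.0, 0.001, -1.0]]
force: [0.4, 0.3, 0.0]
width: 0.0597
```

Run:
```python
from h import *
row(.6015,.0235,.025,72.5)
p=r.read_camera('wrist'); save(p,'w5.png'); report(p,[.0175,.0135,.018,.018])
```

```text
t 11.88 pos [0.6006 0.023  0.1219] phi 73.1 w 0.0597 F [0.4 0.3 0. ] q6 0.15
ROW [ 0.7  0.6 96.9] turn 0.6 tilt -0.9999996356154576
stud_short_mid place 0.81 [0.596 0.023 0.012] [311 255]
stud_short_mid place 0.7 [0.481 0.115 0.014] [ 53 159]
stud_short_mid place 0.59 [ 0.582 -0.103  0.011] [345 429]
   mask 0.96 3484 (array([578.3, -91.3]), array([31.5, 80.8]), np.float32(93.1)) [333 413] [ 68 143 138]
   mask 0.81 6502 (array([484.9, 112.3]), array([31.4, 88.7]), np.float32(177.2)) [ 72 160] [ 85 180 174]
   mask 0.56 6321 (array([601.7,  20.8]), array([96. , 31.8]), np.float32(73.0)) [320 250] [213 205 159]
```

View pics/w5.png

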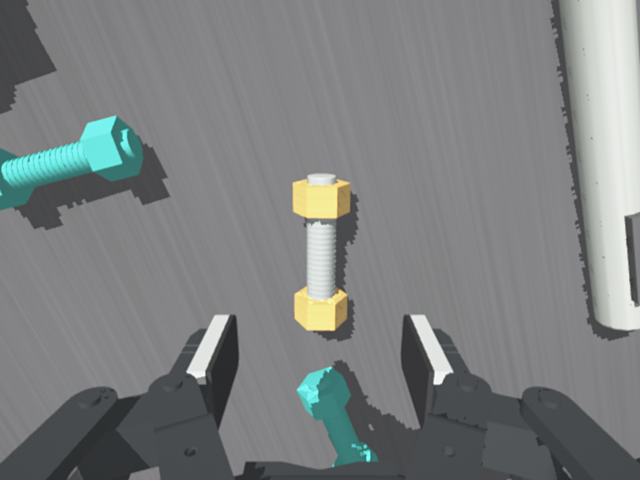

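The short stud (rod at column 321, rows 175 to 330) is aligned between the jaws. I'll grip it.

{"method": "step_arm", "body": {
  "steps": [
    [0,1,50,0,60],
    [0,1,80,0,60],
    [0,1,96,0,60],
    [0,1,96,0,60],
    [0,1,96,0,10],
    [0,1,96,0,10],
    [0,1,96,0,10],
    [0,1,96,0,10],
    [0,1,96,0,10],
    [0,1,96,0,10]
  ]
}}

```text
time: 13.58
eef_pos: [0.602, 0.0227, 0.027]
tool_rot: [[0.291, 0.957, 0.002], [0.957, -0.291, -0.0], [0.0, 0.002, -1.0]]
force: [-0.9, -1.0, 6.0]
width: 0.013
```

{"method": "step_arm", "body": {
  "steps": [
    [0,0,-10,0,10],
    [0,0,-30,0,10],
    [0,0,-30,0,10],
    [0,0,-30,0,10]
  ]
}}

```text
time: 14.08
eef_pos: [0.6013, 0.0227, 0.0559]
tool_rot: [[0.291, 0.957, 0.0], [0.957, -0.291, -0.0], [0.0, 0.0, -1.0]]
force: [-0.2, 0.3, -2.8]
width: 0.0133
```

Run:
```python
from h import *
row(.561,-.268,.13,2.8)
p=r.read_camera('wrist'); save(p,'w6.png')
s=r.get_state(); R=s['tool_rot'];c=s['eef_pos']+np.array([0,0,-.0125])
for e in(-.045,-.041,-.025,.025,.041,.045): print(e,proj(p,c+R[:,0]*e))
```

```text
t 14.07 pos [0.6013 0.0227 0.0559] phi 73.1 w 0.0133 F [-0.2  0.3 -2.8] q6 0.15
ROW [-289.9   46.1  -74.1] turn 70.3 tilt -0.9999999254871352
-0.045 [316.56777119 442.45335273]
-0.041 [316.54068206 434.17811841]
-0.025 [316.42811983 399.79241511]
0.025 [316.02646651 277.09466268]
0.041 [315.87905645 232.06358403]
0.045 [315.8405487  220.30016935]
```

View pics/w6.png

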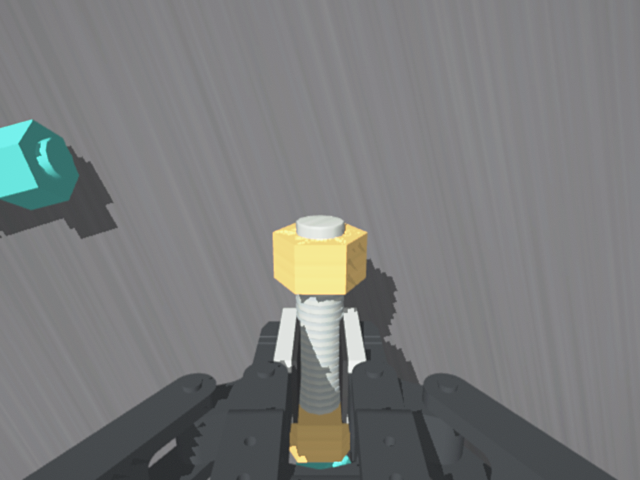

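The short stud is held level, about 2 mm off the grip centre (its end shows at row 227, predicted 220). I'll carry it to the red tray.

{"method": "step_arm", "body": {
  "steps": [
    [0,0,-50,0,10],
    [-50,8,-75,10,10],
    [-100,16,-75,20,10],
    [-150,24,-75,30,10],
    [-200,32,-75,40,10],
    [-250,40,-75,50,10],
    [-290,46,-75,60,10],
    [-290,46,-75,70,10],
    [-290,46,-75,70,10],
    [-290,46,-75,70,10]
  ]
}}

```text
time: 15.38
eef_pos: [0.5605, -0.2673, 0.13]
tool_rot: [[0.998, 0.057, -0.001], [0.057, -0.998, 0.001], [-0.001, -0.001, -1.0]]
force: [0.6, 0.6, -3.6]
width: 0.0134
```

Run:
```python
from h import *
row(.561,-.268,.031,2.8)
p=r.read_camera('wrist'); save(p,'w7.png'); report(p,[.0175,.12,.018,.018])
s=r.get_state();R=s['tool_rot']
m=r.masks_of(p,'tray_short_floor')
if m:
  ys,xs=np.nonzero(m[0]['mask']); print(ys.min(),ys.max(),xs.min(),xs.max())
  P=np.array([R.T@(ray(p,(x,y),.018)-s['eef_pos']) for x,y in zip(xs,ys)])*1000; print(np.percentile(P,[0,1,99,100],axis=0).round(1))
```

```text
t 15.38 pos [ 0.5605 -0.2673  0.13  ] phi 3.3 w 0.0134 F [ 0.6  0.6 -3.6] q6 0.89
ROW [ 0.5  0.8 99. ] turn 0.5 tilt -0.9999988988196508
stud_short_mid place 0.72 [ 0.558 -0.264  0.117] [308 348]
stud_short_mid place 0.69 [ 0.579 -0.102  0.013] [ 33 204]
   mask 0.62 13789 (array([ 559.3, -267.5]), array([98.9, 30.5]), np.float32(3.0)) [319 323] [188 183 141]
   mask 0.59 4218 (array([ 609.3, -181.7]), array([36.1, 17.8]), np.float32(85.4)) [ 63 203] [ 90 188 182]
tray_long_floor place 0.55 [ 0.558 -0.267  0.115] [317 346]
   mask 0.62 11664 (array([ 569.9, -269.3]), array([110.2,  64.2]), np.float32(3.3)) [326 199] [226 163 160]
139 323 265 383
[[-46.1 -30.4 112.6]
 [-41.4 -29.5 112.6]
 [ 63.4  32.9 112.6]
 [ 64.   34.1 112.6]]
```

View pics/w7.png

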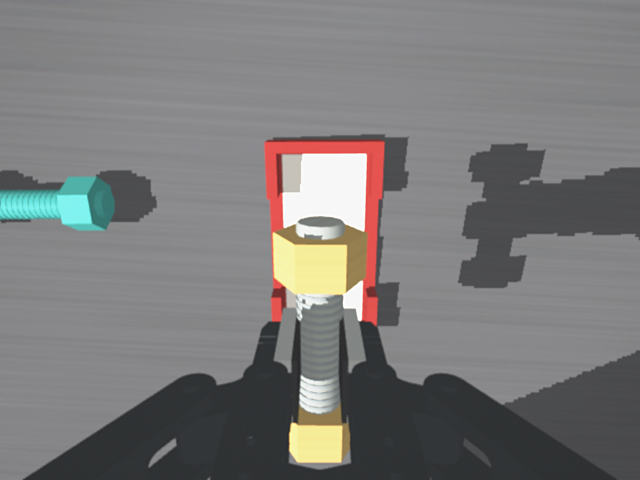

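The stud is roughly over the red tray, which spans columns 265 to 383 with its far edge at row 140. I'll shift about 4 mm along and 2 mm across, then lower it.

{"method": "step_arm", "body": {
  "steps": [
    [4,2,40,0,10],
    [4,2,72,0,10],
    [4,2,86,0,10],
    [4,2,93,0,10],
    [4,2,97,0,10],
    [4,2,98,0,10],
    [4,2,99,0,10],
    [4,2,99,0,10]
  ]
}}

```text
time: 16.88
eef_pos: [0.5652, -0.27, 0.032]
tool_rot: [[0.999, 0.054, 0.001], [0.054, -0.999, -0.001], [0.001, 0.001, -1.0]]
force: [0.5, 0.0, -2.3]
width: 0.0136
```

{"method": "step_arm", "body": {
  "steps": [
    [0,0,1,0,10],
    [0,0,1.5,0,10],
    [0,0,1.5,0,20],
    [0,0,1.5,0,40],
    [0,0,1.5,0,40],
    [0,0,1.5,0,40],
    [0,0,-40,0,40],
    [0,0,-90,0,40],
    [0,0,-110,0,60],
    [0,0,-110,0,60]
  ]
}}

```text
time: 18.12
eef_pos: [0.566, -0.2706, 0.1435]
tool_rot: [[0.999, 0.054, 0.004], [0.054, -0.999, -0.003], [0.004, 0.003, -1.0]]
force: [-0.6, 0.3, -0.6]
width: 0.0599
```

Run:
```python
from h import *
row(.561,-.268,.031,2.8)
p=r.read_camera('wrist'); report(p,[.0175,.0175,.018,.018])
q=r.read_camera('top'); print('TOP');report(q,[.0175,.0175,.018,.018])
a=cv2.resize(p['pixels'],(480,360)); b=cv2.resize(q['pixels'][190:295,170:275],(315,315),interpolation=2); b=cv2.copyMakeBorder(b,0,45,0,0,0)
cv2.imwrite('pics/fin.png',np.hstack([a,b])[:,:,::-1])
```

```text
t 18.12 pos [ 0.566  -0.2706  0.1435] phi 3.1 w 0.0599 F [-0.6  0.3 -0.6] q6 0.89
ROW [ -5.3  -3.2 112.5] turn 0.3 tilt -0.9999898793530808
stud_short_mid place 0.82 [ 0.58  -0.102  0.014] [ 41 208]
stud_short_mid place 0.62 [ 0.56  -0.267  0.016] [312 254]
   mask 0.82 5232 (array([ 564.8, -270.2]), array([94.1, 30.8]), np.float32(3.0)) [317 242] [208 203 162]
   mask 0.68 4418 (array([ 580.8, -113.4]), array([30.5, 74.4]), np.float32(93.0)) [ 63 209] [ 89 182 177]
tray_short_floor place 0.63 [ 0.562 -0.271  0.002] [319 245]
   mask 0.92 14298 (array([ 563.4, -269.8]), array([123.8,  64.7]), np.float32(3.6)) [316 240] [208 141 137]
TOP
stud_long_mid place 0.66 [0.523 0.247 0.022] [207 237]
stud_long_mid place 0.17 [0.521 0.244 0.004] [210 238]
   mask 0.96 706 (array([522.4, 247.7]), array([140.3,  30.8]), np.float32(15.5)) [207 237] [169 157 130]
stud_short_mid place 0.93 [0.479 0.115 0.014] [275 259]
stud_short_mid place 0.73 [ 0.566 -0.273  0.014] [473 216]
stud_short_mid place 0.66 [ 0.581 -0.098  0.013] [384 208]
   mask 0.9 434 (array([579. , -99.7]), array([28.2, 88.5]), np.float32(93.5)) [386 209] [ 70 191 181]
   mask 0.88 454 (array([480.7, 112.9]), array([27.5, 85.8]), np.float32(178.8)) [276 258] [ 72 187 179]
   mask 0.68 575 (array([609.1, 391.1]), array([32.3, 92.2]), np.float32(120.2)) [134 192] [ 66 164 156]
tray_long_floor place 0.66 [0.52  0.244 0.002] [210 239]
   mask 0.68 2128 (array([519.8, 246. ]), array([173.9,  66.4]), np.float32(15.1)) [209 240] [144 156 140]
tray_short_floor place 0.77 [ 0.562 -0.27   0.009] [471 218]
tray_short_floor place 0.16 [ 0.565 -0.272  0.018] [473 216]
   mask 0.89 813 (array([ 561.9, -263.8]), array([121.8,  67. ]), np.float32(0.2)) [462 212] [216 133 128]
```

View pics/fin.png

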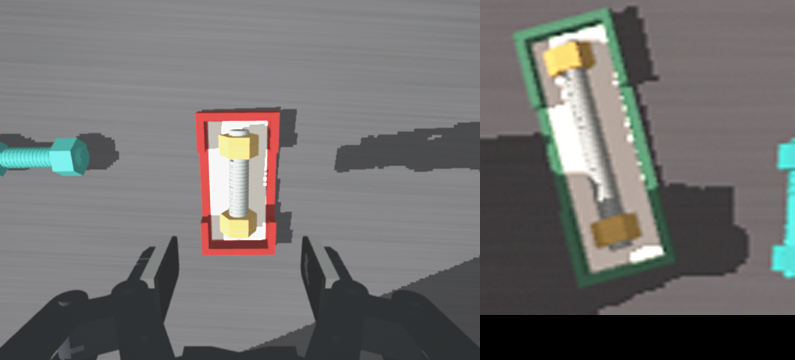

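Both studs lie flat inside their trays: the short one at (238,185) in the left half and the long one at (590,145) in the right half. I'm handing the job in.

```bash
python3 -c "
from plant import r
print(r.finish_job())"
```

```text
the job is handed in; nothing more can be done
None
```

I put the long stud in the green tray and the short brass-nut stud in the red tray, then handed the job in at about 18 s of the 51 s limit. I gripped each stud at mid-rod, lowered it to the tray floor before opening the fingers, and raised the gripper clear. I left the three turquoise look-alikes and the keyed shaft alone.

- **Position:** in the last pictures both studs lie flat and inside the walls. They sit about 3–4 mm or less from the tray centres and within about 1° of the slot directions. The limits are 18 mm and 17°.
- **Small disagreements:** the wrist and top cameras, and the networks' points and masks, differed by 2–5 mm. In the last top picture, the long-stud mask was complete, but no mask came back for the short stud and the red-tray mask was partial. For those two I relied on the wrist view.
- **Grip reading:** the fingers read about 13 mm on the 16 mm rod. The camera views and the lifted weight showed both studs were held level, so I carried on.
- **Not checked:** I did not measure the studs' height or speed directly; I judged them flat and at rest from the pictures. `finish_job` gives no verdict.

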